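# Shift the brush rest one hole towards the ink jar and hold its pin in

### The arm

A 6-joint arm with a two-finger parallel gripper is mounted at the origin on the work surface. World frame = base frame: x ahead of the robot, y to its left, z up, the work surface at z = 0. Lengths are in m, angles in rad, forces in N, time in s.
With the tool pointing down it reaches from about 0.325 to 0.925 m from the base axis. Payload 3.1 kg.
Tool frame: the origin (TCP) lies where the fingers leave the gripper's body, on its centre line; the fingertips stand r.tip_extent ahead of it and the grasp point (between the pads) lies 54 mm ahead of it (r.tip_extent is the distance from the TCP to the fingertips, in m); z points along the fingers, y is the direction in which the jaws open and shut (so a half turn about z gives the same grasp; the last joint's range is limited). The gripper opens to 85 mm and grips with 20 to 120 N. Pads are 22 mm wide; open, the fingers measure 114 mm over their backs; the gripper's body (76 mm by 85 mm) begins 54 mm behind the grasp point. The pads swing forward as they close: fully open they stand 13 mm farther back than shut.
Start: joints at [-1.399, 0.217, 1.613, -0, 1.311, -0.112], TCP at [0.175, -0.6, 0.304] pointing down, gripper open.
Joint ranges: [-2.75, 2.75], [-0.78, 2.1], [0.31, 2.55], [-1.13, 4.27], [0.13, 2.63], [-2.58, 2.58]. Speed limits (rad/s): [2.79, 2.79, 3.14, 3.14, 3.14, 3.14].

### API

Orientations are given as a unit quaternion [w, x, y, z].
In Python, from bench import r gives the robot as it stands.
- The arm moves only by the tool step_arm, never from a script. Its argument "steps" is a list of rows, each a list of 2 entries, a list of its own where there are three numbers: the shift along the tool's x, y, z in cm, then the turn about the tool's z in rad. In form: [[[dx, dy, dz], yaw], ...]. A call has 1 to 5 rows; each row shifts and turns the pose as measured when the row begins, along the tool's axes as they then stand; what a row does not reach is not made up. A row lasts 1/10 s, in which the tool goes at most 50 mm and 8.59 degrees, less where a joint would pass 70% of its speed; a pose out of reach is approached as far as the arm can. A call with a gripper value outside its range is refused whole. "fingers" is the finger opening in cm, from 0 to 8.54, set as the call begins (left out, the last holds). The fingers move at their own pace and stop on an object; "squeeze" is the grip in N (left out, the last holds). Time passes only in rows, so rows that do not move let the fingers close. It gives the time, the measured TCP pose, the force and the opening at its end, in the units of the state.
- r.read_state(): the state, without advancing time (a new reading comes with each control period).
- r.grab_frame(name): name is "side" or "top" or "wrist"; returns the picture (384x512x3 uint8, red, green, blue); there is no depth.
- r.calibration(name): a dict with "K" (3x3 intrinsics, pixels), "rvec" (rotation vector, rad) and "tvec" (3), from world to camera coordinates, as OpenCV has them; the wrist camera has in their place "tool_from_camera" (4x4, takes a point from camera to tool coordinates, whose origin is the TCP and whose axes are the flange's). Camera axes: x right, y down, z forward; pixel columns grow to the right and rows downward; lengths in m; the calibration is good to about 2 mm. A picture is of the moment at which its call begins: read the wrist's pose just before it. calibration takes no time and is no camera call.
- r.finish_job(): hands the job in, once; it reports no verdict.
The state is a dict: "t": time; "q": joint angles; "joint_vel": joint speeds; "tau": joint torques, N m; "ee_pos": TCP position; "tool_rot": TCP orientation; "contact_force": force on the tool from outside, world axes, zero at the start; "torque": the same for the moment, N m; "opening": finger opening in m.
Only numpy, scipy, OpenCV 4.12 (cv2) and the standard library are available. Lean on these libraries where they do the work, as an engineer would, in place of code of your own. Each camera call takes 0.05 s, during which the arm holds its last target.

### The job

Move the brush rest on the drawing board's rail one hole nearer to the ink jar: first loosen the clamp by turning its wing knob about a quarter turn anticlockwise and leave it loose, then pull the spring plunger's knob up out of its hole, slide the section along to the very next hole on the ink jar's side, and let the pin drop fully home there. Finish while still holding the plunger knob with the pin down in that hole; do not let go. Leave the ink jar, the tape roll and the loose brush where they are.

Things in the scene. Friction and masses are not known exactly. Their poses are not given: they have to be found in the camera images.
- rail: Plywood drawing board (360 x 600 mm, top 12 mm above the table) with a fixed square aluminium tube rail: 40 mm wide, 440 mm long, top at 52 mm, nine 12 mm square holes 45 mm apart along its top centre line. Origin at table height under the rail's middle; y runs along the rail, x across it (away from the robot at yaw 0), z up. Stands differently each time, yawed up to 0.45 rad.
- section_top (a point): Middle of the top face of the grey sliding tube section, 150 mm long, 52 mm wide, top 58 mm above the table, sleeved over the rail. It carries the plunger, the clamp and the brush rest (a low ledge with four short pegs, 62 mm high, about 70 mm out on the rail's +x side).
- section (a joint): Slide of the section in m, positive along the rail's +y; 0 (within 1 mm) at the start with the pin in a hole, travel 0.1 either way; the next holes are at +0.045 and -0.045. Slides with 2 to 3 N when unclamped; while the clamp is tight it is blocked after 2 to 4 mm, and it has only 2 mm of play either way while the pin is in a hole.
- plunger (a joint): Lift of the spring lock plunger: 0 m when the 8 mm pin is fully home in a hole, 0.018 at its upper stop. Above 0.011 the pin is clear of the rail; resting on the rail between holes it reads 0.011. A spring pulls it down with 4 N (home) to 8 N (fully up); it drops in by itself over a hole when let down. The pin has a round tip and 2 mm of play in the hole either way.
- clamp (a joint): Turn of the clamp's wing knob in rad about the vertical, growing anticlockwise seen from above: tight at the start (0 to 0.2), loose from 0.8 on, end stop at 1.5. At 0 the wing's length lies along the rail (its y axis), and it turns with the joint. Turning takes about 0.15 N m; it stays where it is left.
- plunger_grip (a point): Centre of the plunger's knob, an upright black cylinder 26 mm across and 28 mm tall (14 mm above and below this point), 88 mm above the table when home, on the rail's centre line, 45 mm to the rail's -y side of the section's middle. Below it a steel collar 18 mm across stands on the section (12 mm high).
- clamp_grip (a point): Centre of the clamp's wing, a black bar 46 mm long, 12 mm thick and 24 mm tall (12 mm above and below this point), 83 mm above the table, on a 12 mm stem, 45 mm to the rail's +y side of the section's middle, so 90 mm from the plunger.
- ink_center (a point): Centre of the ink jar, a squat dark screw-cap jar with a pale label 58 mm across and 62 mm tall that stands on the board behind the rail (+x side), near one end of the rail: the side to which the section must go is the sign of its y in the rail's frame. Bystander: leave it.
- tape_center (a point): Centre of a roll of tape lying flat, 80 mm across and 24 mm high, behind the rail near the other end. Bystander: leave it.
- brush_grip (a point): Middle of the handle of a thin paint brush, 190 mm long and 8 mm thick, lying roughly along the rail on the board in front of the rail (-x side), 90 to 180 mm from it. Bystander: leave it.
Not all that is in view belongs to the job. What is meant by the part that bears ink_center is not blue, and is the smaller of those in its own colour.

How it is judged:
On the way, in this order (a step that is already met when the one before it is completed fails the run):
1. the clamp knob is turned loose while the pin is still in its first hole (value of joint clamp above 0.8 rad and value of joint section between -0.006 and 0.006 m), for 0.1 s.
2. the plunger is pulled up clear of the rail (value of joint plunger above 0.0115 m), for 0.1 s.
At the end, for the whole second after the job is handed in: The section stands at the next hole on the ink jar's side (45 mm from its start, within 4 mm), the pin is home (within 3 mm of fully down), the clamp is loose (above 0.75 rad), nothing moves, and the fingers still hold the plunger's knob (more than 2 N of contact) (((y of ink_center in the frame of rail above 0 m and value of joint section between 0.041 and 0.049 m) or (y of ink_center in the frame of rail below 0 m and value of joint section between -0.049 and -0.041 m)) and value of joint plunger below 0.003 m and value of joint clamp above 0.75 rad and contact force between the fingers and plunger above 2 N and velocity of joint section between -0.01 and 0.01 m/s); the arm keeps its last pose, push and grip.
It fails at once if the ink jar, the tape roll or the loose brush is shifted by more than 40 mm or the jar is tipped (distance of any of ink_center, tape_center, brush_grip from where it was at the start of the episode above 0.04 m or angle between ink_center's own z axis and vertical above 0.5 rad).
It also fails if it takes over 45 s, if anything falls off the work surface, if the arm or the gripper's body presses on something with over 40 N, if the wrist force passes 120 N, or if a joint passes its speed limit or range.

## Working session

There is one attempt and no reset: what is moved stays moved. The work goes in short steps, Python scripts to look and compute and a tool call to move; the robot and the scene stay as the last step left them, time stands still between calls to the robot, and variables do not carry over. Pictures are saved under pics/ and viewed, and the job is handed in when it is done.

Besides the shell and the picture viewer there is one more tool, called in YAML: its name, and indented under it one key for each argument. step_arm: Moves the arm, as the interface text tells. Its arguments: {"type":"object","properties":{"steps":{"type":"array","items":{"type":"array"}},"fingers":{"type":"number"},"squeeze":{"type":"number"}},"required":["steps"]}

```bash
ls; mkdir -p pics; python3 - <<'E'
from bench import r
import cv2
print(r.read_state(), r.tip_extent)
for n in ("top","side","wrist"):
    cv2.imwrite(f"pics/{n}0.png", r.grab_frame(n)[:,:,::-1]); print(n,r.calibration(n))
E
```

```text
pics
{'t': 0.0, 'q': array([-1.39917898e+00,  2.17754357e-01,  1.61494750e+00,  1.99389554e-05,
        1.31129873e+00, -1.12178155e-01]), 'joint_vel': array([ 4.36429597e-04,  1.76962467e-03,  4.78517334e-06, -3.90374160e-04,
        6.32605878e-04,  1.28054430e-03]), 'tau': array([ 1.82572066e-04, -3.96847093e+01, -3.03851867e+01, -3.03792940e-04,
        9.69134853e-03,  9.90615888e-06]), 'ee_pos': array([ 0.17492808, -0.59934532,  0.30256096]), 'tool_rot': array([-1.20372469e-03,  9.89949041e-01,  1.41419401e-01, -2.61478908e-05]), 'contact_force': array([-0.98880967,  0.36128811, -0.18805138]), 'torque': array([-0.01718925,  0.00878445, -0.04836166]), 'opening': 0.08538798457580825} 0.0726
top {'K': array([[349.91136876,   0.        , 253.52203457],
       [  0.        , 349.91136876, 193.03630922],
       [  0.        ,   0.        ,   1.        ]]), 'rvec': array([ 2.25755538, -1.91277567,  0.21937186]), 'tvec': array([-0.10626675,  0.59992355,  0.88518994])}
side {'K': array([[416.77491736,   0.        , 253.54701757],
       [  0.        , 416.77491736, 192.46607785],
       [  0.        ,   0.        ,   1.        ]]), 'rvec': array([ 2.38814423, -0.29312665,  0.10981861]), 'tvec': array([-0.58675723,  0.13794478,  0.83401155])}
wrist {'K': array([[333.90862304,   0.        , 256.10377148],
       [  0.        , 333.90862304, 193.59435968],
       [  0.        ,   0.        ,   1.        ]]), 'tool_from_camera': array([[ 5.47739844e-04, -9.54241418e-01, -2.99036813e-01,
         7.74621774e-02],
       [ 9.99999471e-01,  7.83095337e-04, -6.67217022e-04,
        -2.49396408e-04],
       [ 8.70860451e-04, -2.99036289e-01,  9.54241342e-01,
        -7.00400093e-02],
       [ 0.00000000e+00,  0.00000000e+00,  0.00000000e+00,
         1.00000000e+00]])}
```

View pics/top0.png

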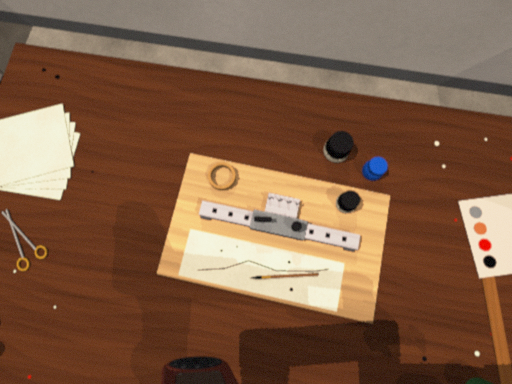

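View pics/side0.png

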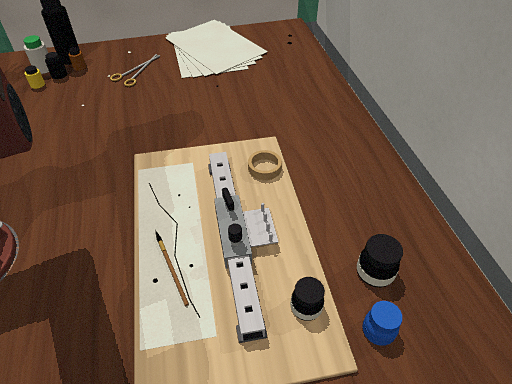

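Candidates for the ink jar in the top view:
- black jar at (340,146), which is bigger and stands off the board
- black jar at (348,201), which is smaller and stands on the board behind the rail
- blue jar at (376,168)

By the description I choose (348,201). That is on the plunger's side, rail -y. I'll check it in a close crop and measure.

```bash
cat > h.py <<'E'
import numpy as np, cv2
from bench import r
def cam(n):
    c=r.calibration(n)
    if n!="wrist":
        return c["K"],cv2.Rodrigues(c["rvec"])[0],c["tvec"]
    s=r.read_state(); w,x,y,z=s["tool_rot"]
    from scipy.spatial.transform import Rotation as R
    T=np.eye(4);T[:3,:3]=R.from_quat([x,y,z,w]).as_matrix();T[:3,3]=s["ee_pos"]
    M=np.linalg.inv(T@c["tool_from_camera"]); return c["K"],M[:3,:3],M[:3,3]
def ray(n,uv,z,C=None):
    K,Rm,t=C or cam(n)
    d=Rm.T@np.linalg.inv(K)@np.array([uv[0],uv[1],1.]); o=-Rm.T@t
    return o+d*(z-o[2])/d[2]
def proj(n,p,C=None):
    K,Rm,t=C or cam(n)
    q=K@(Rm@np.asarray(p)+t); return q[:2]/q[2]
E
python3 - <<'E'
import cv2
t=cv2.imread("pics/top0.png");s=cv2.imread("pics/side0.png")
cv2.imwrite("pics/tc.png",cv2.resize(t[125:265,190:400],None,fx=3.8,fy=3.8,interpolation=cv2.INTER_CUBIC))
cv2.imwrite("pics/sc.png",cv2.resize(s[140:350,190:410],None,fx=2.8,fy=2.8,interpolation=cv2.INTER_CUBIC))
E
```

```text
(no output)
```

View pics/tc.png

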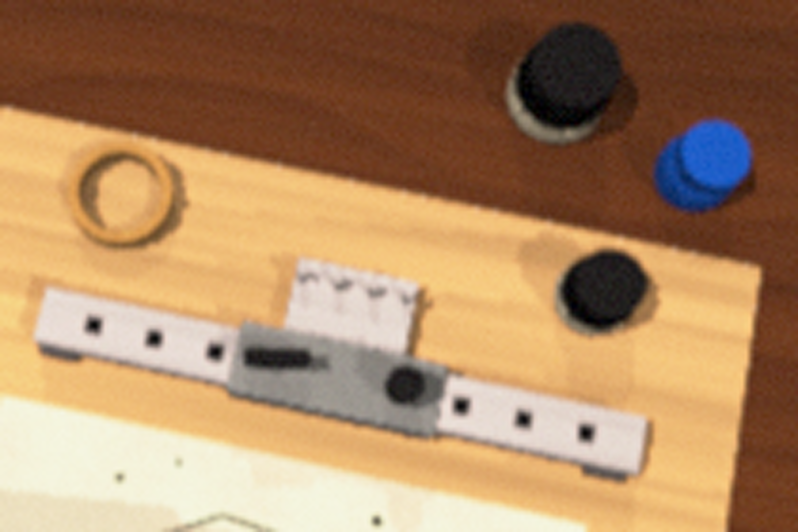

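View pics/sc.png

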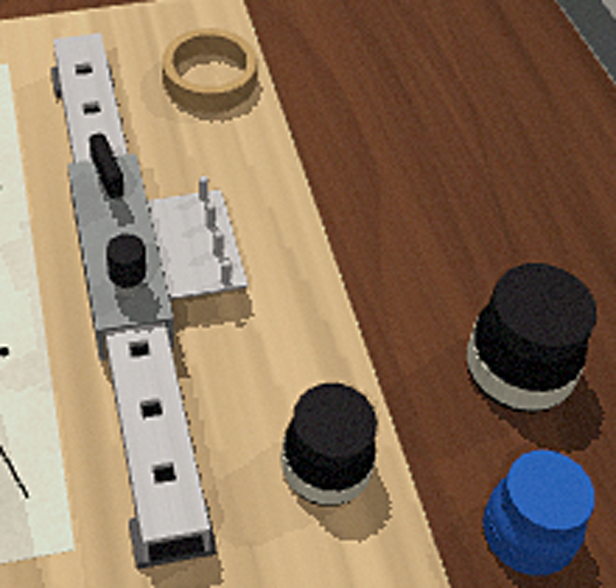

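The crop confirms it. The black jar at crop (600,290) has a pale label, is smaller than the other black one, and stands on the board by the rail's -y end, with the tape at the other end. Now the geometry from the holes.

```bash
python3 - <<'E'
from h import *
t=cv2.imread("pics/top0.png");s=cv2.imread("pics/side0.png")
def blobs(im,x0,y0,x1,y1,th,lo,hi):
    g=im.max(2)[y0:y1,x0:x1]; n,l,st,c=cv2.connectedComponentsWithStats((g<th).astype(np.uint8))
    return [(c[i]+[x0,y0],st[i,4]) for i in range(1,n) if lo<st[i,4]<hi]
print("top",blobs(t,200,195,365,252,90,2,400))
print("side",blobs(s,205,150,270,335,90,4,600))
uv=[(93,325),(153,338),(215,351),(461,405),(523,418),(586,432)]
P=np.array([ray("top",(190+(u+.5)/3.8-.5,125+(v+.5)/3.8-.5),0.052) for u,v in uv])
k=np.array([3,2,1,-3+0,-4+0,-5+0])
print(np.round(P,4), np.linalg.norm(np.diff(P,axis=0),axis=1))
us=[(83,69),(91,107),(139,348),(151,408),(164,472)]
Q=np.array([ray("side",(190+(u+.5)/2.8-.5,140+(v+.5)/2.8-.5),0.052) for u,v in us]);print(np.round(Q,4))
print("end-end",np.linalg.norm(P[0]-P[-1]))
d=P[0]-P[-1];print("yaw",np.arctan2(-d[0],d[1]))
for n,uvp,uvc,o,f in (("top",(404,384),(277,357),(190,125),3.8),("side",(127,243),(97,140),(190,140),2.8)):
    g=lambda q,z:np.round(ray(n,(o[0]+(q[0]+.5)/f-.5,o[1]+(q[1]+.5)/f-.5),z),4)
    print(n,g(uvp,.102 if n=="side" else .098),g(uvc,.095))
    j=(604,282) if n=="top" else (334,408)
    print("jar",g(j,.074))
E
```

```text
top [(array([348.24104235, 202.06188925]), np.int32(307)), (array([214.125, 210.125]), np.int32(8)), (array([230.        , 213.71428571]), np.int32(7)), (array([246.125, 217.125]), np.int32(8)), (array([262.56666667, 218.92222222]), np.int32(90)), (array([296.73684211, 226.08421053]), np.int32(95)), (array([310.875, 231.125]), np.int32(8)), (array([327.28571429, 235.        ]), np.int32(7)), (array([343.88888889, 238.33333333]), np.int32(9))]
side [(array([253.47058824, 158.64705882]), np.int32(17)), (array([209.95238095, 169.        ]), np.int32(21)), (array([219.72727273, 164.54545455]), np.int32(11)), (array([249.6, 168.2]), np.int32(5)), (array([222.08333333, 178.66666667]), np.int32(12)), (array([228.2617801 , 200.58638743]), np.int32(191)), (array([230.85714286, 215.57142857]), np.int32(7)), (array([233.14285714, 219.28571429]), np.int32(7)), (array([235.81117021, 240.84042553]), np.int32(376)), (array([251.4, 246. ]), np.int32(5)), (array([256.8, 245.8]), np.int32(5)), (array([262.66666667, 245.16666667]), np.int32(6)), (array([237.83333333, 250.        ]), np.int32(6)), (arra
[... 189 characters left out ...]
int32(18)), (array([265.36363636, 331.54545455]), np.int32(11)), (array([254.86792453, 332.9245283 ]), np.int32(53))]
[[ 0.5477  0.0932  0.052 ]
 [ 0.5455  0.0487  0.052 ]
 [ 0.5435  0.003   0.052 ]
 [ 0.534  -0.1764  0.052 ]
 [ 0.532  -0.2211  0.052 ]
 [ 0.5295 -0.2663  0.052 ]] [0.04451778 0.04572319 0.17970711 0.04469588 0.04530028]
[[ 0.5483  0.0951  0.052 ]
 [ 0.5463  0.0512  0.052 ]
 [ 0.5345 -0.174   0.052 ]
 [ 0.5322 -0.2192  0.052 ]
 [ 0.53   -0.2636  0.052 ]]
end-end 0.35994084419881944
yaw -0.050727619175449344
top [ 0.5351 -0.1298  0.098 ] [ 0.5397 -0.0417  0.095 ]
jar [ 0.6343 -0.2624  0.074 ]
side [ 0.5388 -0.1253  0.102 ] [ 0.5386 -0.0241  0.095 ]
jar [ 0.6382 -0.2586  0.074 ]
```

```bash
cat >> h.py <<'E'
def pose():
    s=r.read_state(); w,x,y,z=s["tool_rot"]; return s["ee_pos"], 2*np.arctan2(y,x), s
def plan(target,a_t,n=5,v=.045,w=.145):
    p,a,s=pose(); p=p.copy(); da=(a_t-a+np.pi)%(2*np.pi)-np.pi
    d=np.asarray(target)-p
    print("t",s["t"],"p",np.round(p,4),"a",round(a,3),"F",np.round(s["contact_force"],1),"open",round(s["opening"],4),"dist",round(np.linalg.norm(d),4),"da",round(da,3))
    N=max(1,int(np.ceil(max(np.linalg.norm(d)/v,abs(da)/w))))
    print("rows needed",N)
    rows=[]
    for i in range(min(n,N)):
        X=d/N; c,q=np.cos(a),np.sin(a)
        rows.append([[round(100*(X[0]*c+X[1]*q),1),round(100*(X[0]*q-X[1]*c),1),round(-100*X[2],1)],round(-da/N,2)]); a+=da/N
    print(rows)
E
python3 -c "
from h import *
plan((0.541,-0.041,0.28),1.72)"
```

```text
t 0.15 p [ 0.1749 -0.5995  0.3028] a 0.284 F [-0.   0.1  0.1] open 0.0852 dist 0.6682 da 1.436
rows needed 15
[[[np.float64(3.4), np.float64(-2.9), np.float64(0.2)], np.float64(-0.1)], [[np.float64(3.6), np.float64(-2.6), np.float64(0.2)], np.float64(-0.1)], [[np.float64(3.9), np.float64(-2.2), np.float64(0.2)], np.float64(-0.1)], [[np.float64(4.1), np.float64(-1.8), np.float64(0.2)], np.float64(-0.1)], [[np.float64(4.2), np.float64(-1.4), np.float64(0.2)], np.float64(-0.1)]]
```

step_arm:
  steps:
    - [[3.4,-2.9,0],-0.1]
    - [[3.6,-2.6,0],-0.1]
    - [[3.9,-2.2,0],-0.1]
    - [[4.1,-1.8,0],-0.1]
    - [[4.2,-1.4,0],-0.1]
  fingers: 5

```text
t: 0.65
ee_pos: [0.2943, -0.4093, 0.3001]
tool_rot: [-0.002, 0.922, 0.386, -0.0]
contact_force: [-0.1, 0.1, 0.0]
opening: 0.0502
```

```bash
sed -i 's/    print(rows)/    print([[[float(v) for v in R[0]],float(R[1])] for R in rows])/' h.py; python3 -c "
from h import *
plan((0.541,-0.041,0.28),1.72)"
```

```text
t 0.65 p [ 0.2943 -0.4093  0.3001] a 0.793 F [-0.1  0.1  0. ] open 0.0502 dist 0.4438 da 0.927
rows needed 10
[[[4.4, -0.8, 0.2], -0.09], [[4.4, -0.4, 0.2], -0.09], [[4.4, -0.0, 0.2], -0.09], [[4.4, 0.4, 0.2], -0.09], [[4.4, 0.8, 0.2], -0.09]]
```

step_arm:
  steps:
    - [[4.4,-0.8,0.2],-0.09]
    - [[4.4,-0.4,0.2],-0.09]
    - [[4.4,0,0.2],-0.09]
    - [[4.4,0.4,0.2],-0.09]
    - [[4.4,0.8,0.2],-0.09]

```text
t: 1.15
ee_pos: [0.4204, -0.2162, 0.2896]
tool_rot: [-0.001, 0.808, 0.589, 0.001]
contact_force: [0.8, -0.2, 0.1]
opening: 0.05
```

```bash
python3 -c "
from h import *
plan((0.541,-0.041,0.28),1.72)"
```

```text
t 1.15 p [ 0.4204 -0.2162  0.2896] a 1.26 F [ 0.8 -0.2  0.1] open 0.05 dist 0.2129 da 0.46
rows needed 5
[[[4.1, 1.2, 0.2], -0.09], [[3.9, 1.6, 0.2], -0.09], [[3.8, 2.0, 0.2], -0.09], [[3.6, 2.3, 0.2], -0.09], [[3.4, 2.6, 0.2], -0.09]]
```

step_arm:
  steps:
    - [[4.1,1.2,0.2],-0.09]
    - [[3.9,1.6,0.2],-0.09]
    - [[3.8,2.0,0.2],-0.09]
    - [[3.6,2.3,0.2],-0.09]
    - [[3.4,2.6,0.2],-0.09]

```text
t: 1.65
ee_pos: [0.5433, -0.0306, 0.2788]
tool_rot: [-0.001, 0.648, 0.761, 0.001]
contact_force: [0.5, -0.5, -0.3]
opening: 0.05
```

step_arm:
  steps:
    - [[0.5,0.5,0],-0.01]
    - [[0,0,0],0]

```text
t: 1.85
ee_pos: [0.5489, -0.0201, 0.2778]
tool_rot: [-0.002, 0.641, 0.767, 0.001]
contact_force: [1.1, -0.5, 0.8]
opening: 0.0499
```

```bash
python3 -c "
from h import *
plan((0.541,-0.041,0.28),1.72)
C=cam('wrist'); im=r.grab_frame('wrist')[:,:,::-1]
cv2.imwrite('pics/w1.png',im)
for n,z,p in (('pl',.102,(0.537,-.130)),('cl',.095,(.5413,-.0405)),('sec',.058,(.539,-.0855))): print(n,proj('wrist',(*p,z),C))
np.save('C1.npy',np.array([C[0],C[1],np.diag(C[2])]))
"
```

```text
t 1.85 p [ 0.5489 -0.0201  0.2778] a 1.749 F [ 1.1 -0.5  0.8] open 0.0499 dist 0.0225 da -0.029
rows needed 1
[[[-1.9, -1.1, -0.2], 0.03]]
pl [218.96098158 311.42167778]
cl [241.27787838 213.96004148]
sec [232.82465274 243.45065353]
```

View pics/w1.png

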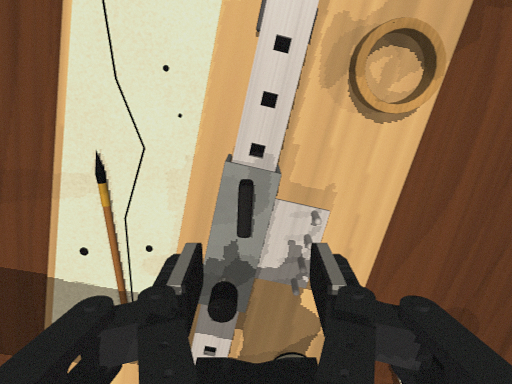

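The wrist view shows the wing at about (245,209), the plunger knob at (223,301), and rail holes at (283,44), (269,100) and (257,150). I'll refine from these.

```bash
python3 - <<'E'
from h import *
D=np.load('C1.npy');C=(D[0],D[1],np.diag(D[2]))
im=cv2.imread('pics/w1.png');g=im.max(2)
def bl(x0,y0,x1,y1,th=60):
    n,l,st,c=cv2.connectedComponentsWithStats((g[y0:y1,x0:x1]<th).astype(np.uint8))
    i=1+st[1:,4].argmax(); return np.argwhere(l==i)[:,::-1]+[x0,y0]
for b in ((270,30,297,57),(257,88,282,112),(247,142,268,158)):
    P=bl(*b); q=(P.min(0)+P.max(0))/2; print("hole",q,np.round(ray('w',q,.052,C),4))
P=bl(230,172,262,245,50); rc=cv2.minAreaRect(P.astype(np.float32)); print("wing",rc)
W=np.array([ray('w',q,.095,C) for q in P.astype(float)])[:,:2]*1000
rc=cv2.minAreaRect(W.astype(np.float32)); print("world mm",rc)
m=W.mean(0);u,s,v=np.linalg.svd(W-m);print(m,"dir",np.arctan2(v[0,1],v[0,0]))
P=bl(205,270,242,325,45);print("pl",P.min(0),P.max(0))
# knob top ellipse
print("side-refine hole pts used rail yaw")
cv2.imwrite('pics/w1c.png',cv2.resize(im[140:340,180:300],None,fx=3,fy=3))
E
```

```text
hole [282.  44.] [0.5504 0.0949 0.052 ]
hole [268.5  99.5] [0.5478 0.0502 0.052 ]
hole [257.  149.5] [0.5458 0.0062 0.052 ]
wing ((244.8192138671875, 208.115966796875), (14.631721496582031, 57.977577209472656), 2.862405300140381)
world mm ((543.4148559570312, -35.704627990722656), (11.653214454650879, 49.482765197753906), 7.342305660247803)
[543.20704475 -35.16520581] dir -1.4503139179761657
pl [208 281] [237 321]
side-refine hole pts used rail yaw
```

View pics/w1c.png

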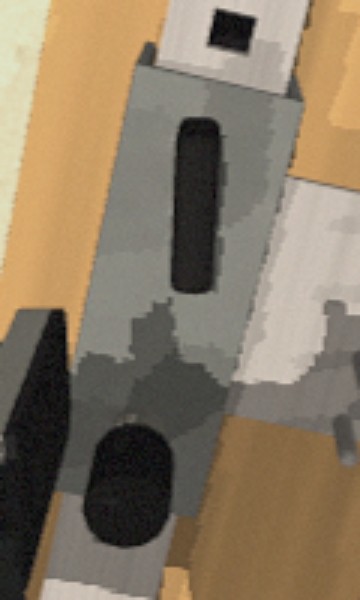

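```bash
python3 -c "
from h import *
plan((0.542,-0.039,0.2),1.695)"
```

```text
t 1.9 p [ 0.5486 -0.0206  0.2777] a 1.748 F [-0.2  1.  -0.5] open 0.0501 dist 0.0802 da -0.053
rows needed 2
[[[-0.8, -0.5, 3.9], 0.03], [[-0.9, -0.5, 3.9], 0.03]]
```

step_arm:
  steps:
    - [[-0.8,-0.5,3.9],0.03]
    - [[-0.9,-0.5,3.9],0.03]
    - [[0,0,0],0]

```text
t: 2.2
ee_pos: [0.541, -0.0424, 0.2002]
tool_rot: [0.0, 0.667, 0.745, 0.001]
contact_force: [-0.7, 0.3, -0.1]
opening: 0.0499
```

```bash
python3 -c "
from h import *
plan((0.542,-0.039,0.14),1.695,v=.02)"
```

```text
t 2.2 p [ 0.541  -0.0424  0.2002] a 1.681 F [-0.7  0.3 -0.1] open 0.0499 dist 0.0603 da 0.014
rows needed 4
[[[0.1, 0.0, 1.5], -0.0], [[0.1, 0.0, 1.5], -0.0], [[0.1, 0.0, 1.5], -0.0], [[0.1, 0.0, 1.5], -0.0]]
```

step_arm:
  steps:
    - [[0.1,0,1.5],0]
    - [[0.1,0,1.5],0]
    - [[0.1,0,1.5],-0.01]
    - [[0,0,1.4],0]
    - [[0,0,0],0]

```text
t: 2.7
ee_pos: [0.5428, -0.0415, 0.1414]
tool_rot: [0.003, 0.664, 0.748, 0.003]
contact_force: [-0.3, 0.1, -0.6]
opening: 0.0501
```

```bash
python3 -c "
from h import *
plan((0.542,-0.039,0.14),1.695,v=.02)
cv2.imwrite('pics/w2.png',r.grab_frame('wrist')[:,:,::-1])"
```

```text
t 2.7 p [ 0.5428 -0.0415  0.1414] a 1.689 F [-0.3  0.1 -0.6] open 0.0501 dist 0.003 da 0.006
rows needed 1
[[[0.3, -0.0, 0.1], -0.01]]
```

View pics/w2.png

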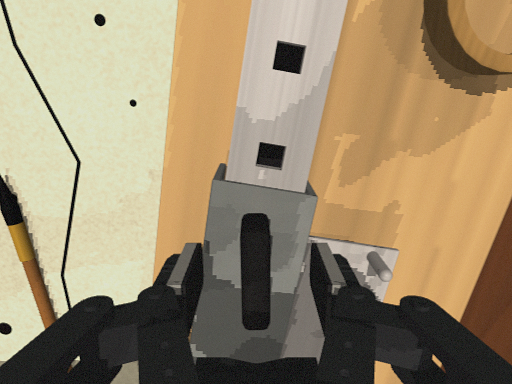

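The wing at (256,270) is centred between the pads at (186,325) and parallel to them. Closing now.

step_arm:
  steps:
    - [[0.2,0,0.1],0]
    - [[0,0,0],0]
    - [[0,0,0],0]
    - [[0,0,0],0]
    - [[0,0,0],0]
  fingers: 0.5
  squeeze: 50

```text
t: 3.25
ee_pos: [0.5422, -0.0393, 0.1426]
tool_rot: [0.003, 0.663, 0.749, 0.002]
contact_force: [0.5, 0.6, -3.0]
opening: 0.0112
```

step_arm:
  steps:
    - [[0,0,0],-0.1]
    - [[0,0,0],-0.1]
    - [[0,0,0],-0.1]

```text
t: 3.55
ee_pos: [0.5422, -0.0393, 0.1426]
tool_rot: [0.003, 0.54, 0.841, 0.001]
contact_force: [-0.4, -0.7, -2.8]
opening: 0.0112
```

```bash
python3 -c "
from h import *
plan((0.5422,-0.0395,0.14),2.75,v=.02);print(r.read_state()['torque'])"
```

```text
t 3.55 p [ 0.5422 -0.0393  0.1426] a 2.0 F [-0.4 -0.7 -2.8] open 0.0112 dist 0.0026 da 0.75
rows needed 6
[[[-0.0, -0.0, 0.0], -0.13], [[-0.0, -0.0, 0.0], -0.13], [[-0.0, -0.0, 0.0], -0.13], [[-0.0, -0.0, 0.0], -0.13], [[-0.0, -0.0, 0.0], -0.13]]
[-0.0557407   0.11091322 -0.18640026]
```

step_arm:
  steps:
    - [[0,0,0],-0.12]
    - [[0,0,0],-0.12]
    - [[0,0,0],-0.12]
    - [[0,0,0],-0.12]
    - [[0,0,0],-0.12]

```text
t: 4.05
ee_pos: [0.5421, -0.0394, 0.1426]
tool_rot: [0.003, 0.258, 0.966, 0.001]
contact_force: [-0.8, -0.9, -1.5]
opening: 0.0115
```

step_arm:
  steps:
    - [[0,0,0],-0.08]
    - [[0,0,0],0]
    - [[0,0,0],0]

```text
t: 4.35
ee_pos: [0.542, -0.0395, 0.1425]
tool_rot: [0.003, 0.218, 0.976, 0.001]
contact_force: [-0.2, -1.0, -3.3]
opening: 0.0111
```

```bash
python3 -c "
from h import *
plan((0.5422,-0.0395,0.14),2.7,v=.02);print(r.read_state()['torque'])"
```

```text
t 4.35 p [ 0.542  -0.0395  0.1425] a 2.702 F [-0.2 -1.  -3.3] open 0.0111 dist 0.0025 da -0.002
rows needed 1
[[[-0.0, 0.0, 0.3], 0.0]]
[-0.00739865  0.08552428  0.14977297]
```

step_arm:
  steps:
    - [[0,0,0],0]
    - [[0,0,0],0]
    - [[0,0,0],0]
    - [[0,0,-3],0]
    - [[0,0,-3],0]
  fingers: 4.5

```text
t: 4.85
ee_pos: [0.54, -0.0389, 0.2006]
tool_rot: [-0.0, 0.22, 0.975, 0.001]
contact_force: [0.5, 0.3, 1.1]
opening: 0.0451
```

step_arm:
  steps:
    - [[0,0,-2.5],0]
    - [[0,0,-2.5],0]
    - [[0,0,-1],0]
    - [[0,0,0],0]

```text
t: 5.25
ee_pos: [0.5428, -0.0394, 0.2688]
tool_rot: [0.006, 0.221, 0.975, 0.002]
contact_force: [0.1, -0.4, -0.6]
opening: 0.045
```

```bash
python3 -c "
from h import *
plan((0.537,-.130,0.22),3.05)
C=cam('wrist'); im=r.grab_frame('wrist')[:,:,::-1]
cv2.imwrite('pics/w3.png',im)
np.save('C3.npy',np.array([C[0],C[1],np.diag(C[2])]))
cv2.imwrite('pics/top3.png',cv2.resize(r.grab_frame('top')[125:265,190:400,::-1],None,fx=3.8,fy=3.8,interpolation=cv2.INTER_CUBIC))
for n,z,p in (('pl',.102,(0.537,-.130)),('cl',.095,(.5413,-.0405))): print(n,proj('wrist',(*p,z),C))
"
```

```text
t 5.25 p [ 0.5428 -0.0394  0.2688] a 2.696 F [ 0.1 -0.4 -0.6] open 0.045 dist 0.1031 da 0.354
rows needed 3
[[[-1.1, -2.8, 1.6], -0.12], [[-0.8, -2.9, 1.6], -0.12], [[-0.4, -3.0, 1.6], -0.12]]
pl [144.28562926 235.45020321]
cl [251.13269832 189.69733202]
```

View pics/w3.png

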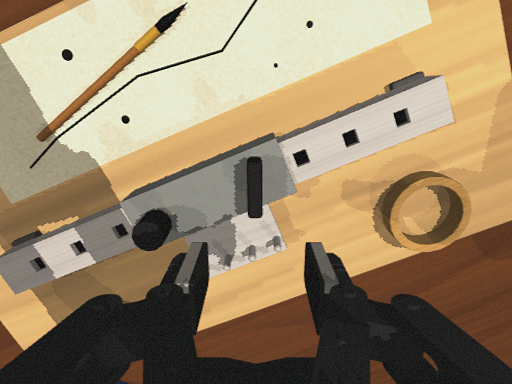

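The wing now lies at about 70° to the rail at (255,187). The plunger knob is at (152,229). Moving above it.

step_arm:
  steps:
    - [[-1.1,-2.8,1.2],-0.12]
    - [[-0.8,-2.9,1.2],-0.12]
    - [[-0.4,-3.0,1.2],-0.12]
    - [[0,0,0],0]

```text
t: 5.75
ee_pos: [0.5334, -0.1298, 0.2224]
tool_rot: [-0.0, 0.034, 0.999, 0.003]
contact_force: [-1.4, 0.4, -0.1]
opening: 0.0449
```

```bash
python3 -c "
from h import *
plan((0.537,-.130,0.22),3.05)
C=cam('wrist'); im=r.grab_frame('wrist')[:,:,::-1]
cv2.imwrite('pics/w4.png',im)
np.save('C4.npy',np.array([C[0],C[1],np.diag(C[2])]))
for z in (.102,.074): print(proj('wrist',(.537,-.13,z),C))
cv2.imwrite('pics/w4c.png',cv2.resize(im[170:290,200:320],None,fx=5,fy=5,interpolation=cv2.INTER_CUBIC))
"
```

```text
t 5.75 p [ 0.5334 -0.1298  0.2224] a 3.073 F [-1.4  0.4 -0.1] open 0.0449 dist 0.0043 da -0.023
rows needed 1
[[[-0.4, 0.0, 0.2], 0.02]]
[253.69585309 224.03692184]
[253.72114959 208.58797957]
```

View pics/w4.png

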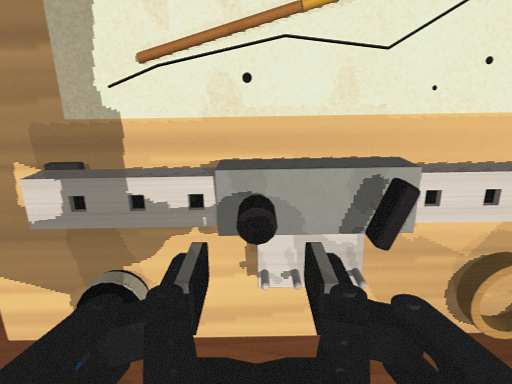

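View pics/w4c.png

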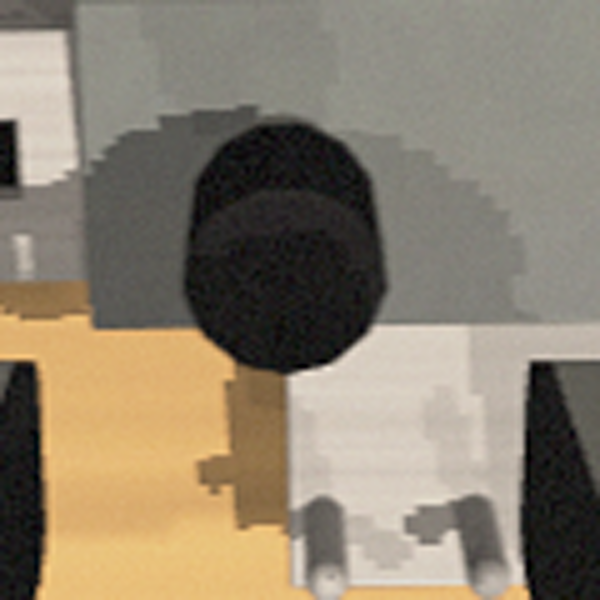

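View pics/top3.png

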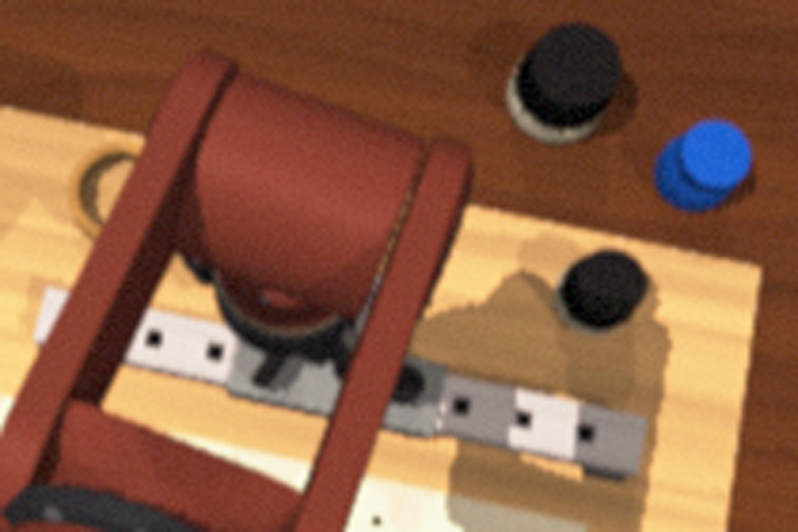

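```bash
python3 -c "
from h import *
D=np.load('C4.npy');C=(D[0],D[1],np.diag(D[2]))
print(ray('w',(257,226),.102,C))
plan((0.5378,-.1285,0.143),3.08,v=.02)"
```

```text
[ 0.53844246 -0.12806074  0.102     ]
t 5.8 p [ 0.5336 -0.1284  0.2228] a 3.072 F [-0.1 -0.6 -0.3] open 0.0449 dist 0.0799 da 0.008
rows needed 4
[[[-0.1, 0.0, 2.0], -0.0], [[-0.1, 0.0, 2.0], -0.0], [[-0.1, 0.0, 2.0], -0.0], [[-0.1, 0.0, 2.0], -0.0]]
```

step_arm:
  steps:
    - [[-0.2,0,2],0]
    - [[-0.1,0,2],0]
    - [[-0.1,0,2],0]
    - [[0,0,1.5],0]
    - [[0,0,0.3],0]

```text
t: 6.3
ee_pos: [0.5366, -0.1237, 0.1394]
tool_rot: [-0.002, 0.038, 0.999, 0.006]
contact_force: [-0.6, 0.4, 1.0]
opening: 0.0449
```

```bash
python3 -c "
from h import *
plan((0.5378,-.1285,0.143),3.08,v=.02)
cv2.imwrite('pics/w5.png',r.grab_frame('wrist')[:,:,::-1])"
```

```text
t 6.3 p [ 0.5366 -0.1237  0.1394] a 3.066 F [-0.6  0.4  1. ] open 0.0449 dist 0.0061 da 0.014
rows needed 1
[[[-0.2, -0.5, -0.4], -0.01]]
```

View pics/w5.png

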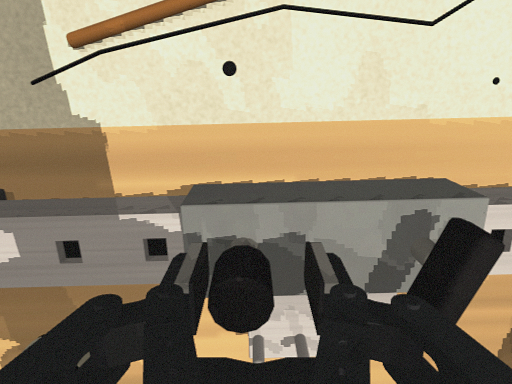

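The knob at column 241 lies about 5 mm to the left of the finger middle (256). I'll correct that, then close gently.

step_arm:
  steps:
    - [[-0.1,-0.5,-0.3],-0.01]
    - [[0,0,0],0]

```text
t: 6.55
ee_pos: [0.5379, -0.1283, 0.1435]
tool_rot: [-0.002, 0.032, 0.999, 0.006]
contact_force: [0.3, -0.9, -0.9]
opening: 0.0448
```

```bash
python3 -c "
from h import *
plan((0.5378,-.1285,0.143),3.08,v=.02)"
```

```text
t 6.55 p [ 0.5379 -0.1283  0.1435] a 3.077 F [ 0.3 -0.9 -0.9] open 0.0448 dist 0.0005 da 0.003
rows needed 1
[[[0.0, -0.0, 0.0], -0.0]]
```

step_arm:
  steps:
    - [[0,0,0],0]
    - [[0,0,0],0]
    - [[0,0,0],0]
    - [[0,0,0],0]
  fingers: 1.5
  squeeze: 60

```text
t: 6.95
ee_pos: [0.5386, -0.1289, 0.1453]
tool_rot: [-0.0, 0.033, 0.999, 0.005]
contact_force: [-0.4, 1.3, -1.9]
opening: 0.0245
```

step_arm:
  steps:
    - [[0,0,-0.4],0]
    - [[0,0,-0.4],0]
    - [[0,0,0],0]

```text
t: 7.25
ee_pos: [0.5385, -0.1289, 0.1524]
tool_rot: [-0.0, 0.033, 0.999, 0.005]
contact_force: [0.6, -0.9, -5.9]
opening: 0.0245
```

```bash
python3 -c "
from h import *
plan((0.5378,-.1285,0.158),3.08,v=.02)"
```

```text
t 7.25 p [ 0.5385 -0.1289  0.1524] a 3.076 F [ 0.6 -0.9 -5.9] open 0.0245 dist 0.0056 da 0.004
rows needed 1
[[[0.1, 0.0, -0.6], -0.0]]
```

The force is -5.9 N at about 7 mm of lift, which matches the spring. Lifting to about 15 mm.

step_arm:
  steps:
    - [[0,0,-0.4],0]
    - [[0,0,-0.4],0]
    - [[0,0,0],0]
    - [[0,0,0],0]

```text
t: 7.65
ee_pos: [0.5384, -0.1288, 0.1602]
tool_rot: [0.0, 0.033, 0.999, 0.005]
contact_force: [1.5, -0.2, -8.9]
opening: 0.0245
```

```bash
python3 -c "
from h import *
plan((0.5378,-.1285,0.158),3.08,v=.02)
cv2.imwrite('pics/side6.png',cv2.resize(r.grab_frame('side')[140:350,150:370,::-1],None,fx=2.8,fy=2.8))
"
```

```text
t 7.65 p [ 0.5384 -0.1288  0.1602] a 3.076 F [ 1.5 -0.2 -8.9] open 0.0245 dist 0.0023 da 0.004
rows needed 1
[[[0.1, 0.0, 0.2], -0.0]]
```

View pics/side6.png

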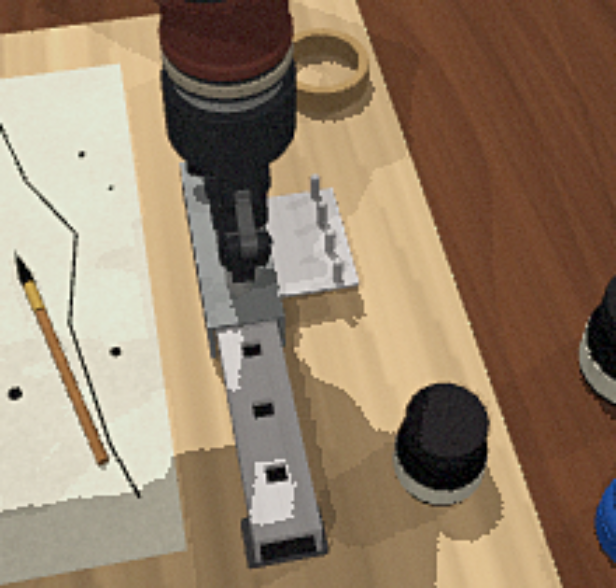

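Lift is about 15 mm and the pin is clear. Sliding 45 mm along rail -y, which is tool -y.

step_arm:
  steps:
    - [[0,-0.8,0],0]
    - [[0,-0.8,0],0]
    - [[0,-0.8,0],0]
    - [[0,-0.8,0],0]
    - [[0,0,0],0]

```text
t: 8.2
ee_pos: [0.5366, -0.162, 0.1595]
tool_rot: [0.001, 0.033, 0.999, 0.007]
contact_force: [3.2, 0.1, -7.7]
opening: 0.0244
```

```bash
python3 -c "
from h import *
plan((0.5362,-.1737,0.160),3.08,v=.02)"
```

```text
t 8.2 p [ 0.5366 -0.162   0.1595] a 3.076 F [ 3.2  0.1 -7.7] open 0.0244 dist 0.0118 da 0.004
rows needed 1
[[[-0.0, -1.2, -0.1], -0.0]]
```

step_arm:
  steps:
    - [[0,-0.6,0],0]
    - [[0,-0.6,0],0]
    - [[0,0,0],0]
    - [[0,0,0],0]

```text
t: 8.6
ee_pos: [0.5359, -0.1755, 0.1593]
tool_rot: [0.001, 0.033, 0.999, 0.007]
contact_force: [3.5, 2.2, -7.9]
opening: 0.0245
```

```bash
python3 -c "
from h import *
plan((0.5362,-.1737,0.160),3.08,v=.02)"
```

```text
t 8.6 p [ 0.5359 -0.1755  0.1593] a 3.075 F [ 3.5  2.2 -7.9] open 0.0245 dist 0.002 da 0.005
rows needed 1
[[[-0.0, 0.2, -0.1], -0.01]]
```

step_arm:
  steps:
    - [[-0.1,0.2,0],0]
    - [[0,0,0.4],0]
    - [[0,0,0.4],0]
    - [[0,0,0],0]

```text
t: 9.0
ee_pos: [0.5362, -0.1741, 0.1508]
tool_rot: [-0.0, 0.033, 0.999, 0.006]
contact_force: [2.5, -0.1, -5.3]
opening: 0.0246
```

```bash
python3 -c "
from h import *
plan((0.5362,-.1737,0.145),3.08,v=.02)"
```

```text
t 9.0 p [ 0.5362 -0.1741  0.1508] a 3.076 F [ 2.5 -0.1 -5.3] open 0.0246 dist 0.0058 da 0.004
rows needed 1
[[[-0.0, 0.0, 0.6], -0.0]]
```

The lift is about 6 mm, below the 11 mm at which the pin rests on the rail, and the spring still pulls down. So the pin is entering the hole. Lowering it home.

step_arm:
  steps:
    - [[0,0,0.3],0]
    - [[0,0,0.3],0]
    - [[0,0,0.1],0]
    - [[0,0,0],0]

```text
t: 9.4
ee_pos: [0.5363, -0.1741, 0.1453]
tool_rot: [-0.001, 0.033, 0.999, 0.006]
contact_force: [0.5, -0.3, -4.3]
opening: 0.0243
```

```bash
python3 -c "
from h import *
plan((0.5362,-.1737,0.144),3.08,v=.02)
cv2.imwrite('pics/side7.png',cv2.resize(r.grab_frame('side')[140:350,150:370,::-1],None,fx=2.8,fy=2.8))
cv2.imwrite('pics/top7.png',cv2.resize(r.grab_frame('top')[125:265,190:400,::-1],None,fx=3.8,fy=3.8,interpolation=cv2.INTER_CUBIC))
cv2.imwrite('pics/w7.png',r.grab_frame('wrist')[:,:,::-1])
"
```

```text
t 9.4 p [ 0.5363 -0.1741  0.1453] a 3.076 F [ 0.5 -0.3 -4.3] open 0.0243 dist 0.0014 da 0.004
rows needed 1
[[[0.0, 0.0, 0.1], -0.0]]
```

View pics/side7.png

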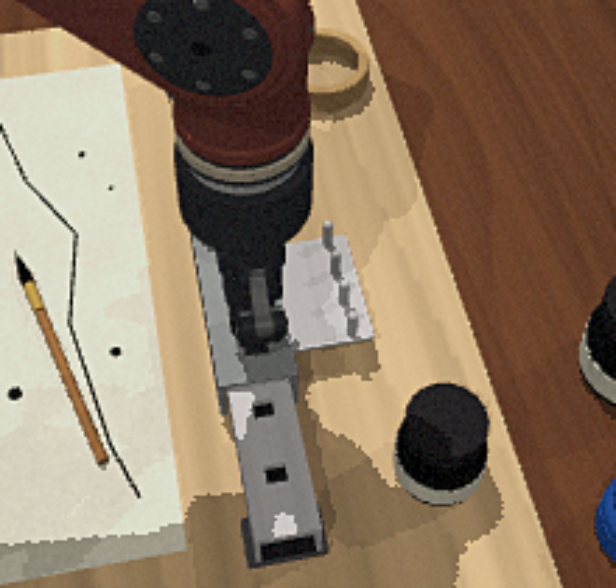

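View pics/w7.png

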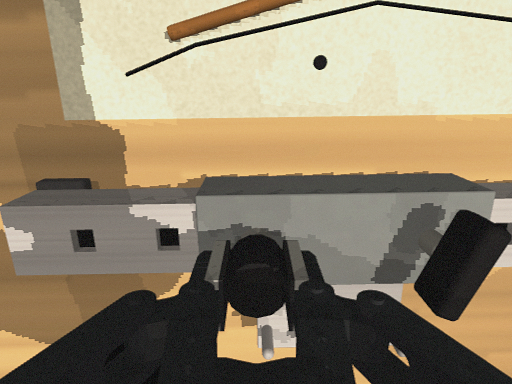

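View pics/top7.png

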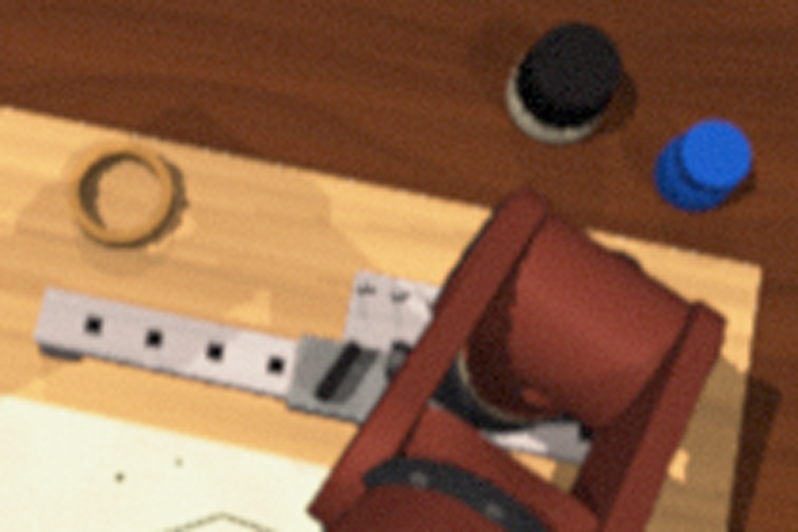

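The section has moved one hole: two -y holes stay visible, and a newly uncovered fourth hole shows on the +y side. The wing is still loose. The spring still loads the fingers with 4 N, so I press down until the force turns.

step_arm:
  steps:
    - [[0,0,0.1],0]
    - [[0,0,0.1],0]
    - [[0,0,0],0]
    - [[0,0,0],0]

```text
t: 9.95
ee_pos: [0.5363, -0.1741, 0.1452]
tool_rot: [-0.001, 0.033, 0.999, 0.006]
contact_force: [0.7, -0.3, -0.9]
opening: 0.0245
```

step_arm:
  steps:
    - [[0,0,0.2],0]
    - [[0,0,0],0]
    - [[0,0,0],0]
    - [[0,0,0],0]

```text
t: 10.35
ee_pos: [0.5364, -0.1743, 0.1452]
tool_rot: [-0.002, 0.032, 0.999, 0.006]
contact_force: [-1.7, 0.7, 1.8]
opening: 0.0242
```

```bash
python3 -c "
from h import *
plan((0.5362,-.1737,0.1435),3.08,v=.02)
"
```

```text
t 10.35 p [ 0.5364 -0.1743  0.1452] a 3.077 F [-1.7  0.7  1.8] open 0.0242 dist 0.0018 da 0.003
rows needed 1
[[[0.0, 0.1, 0.2], -0.0]]
```

The height stays at 0.1452 while the force turns from -4.3 to +1.8 N. That is the same height as when I gripped it at home (0.1453), so the pin is on its stop. Handing in.

```bash
python3 -c "
from bench import r
print(r.finish_job())
s=r.read_state();print(s['t'],s['ee_pos'],s['contact_force'],s['opening'])"
```

```text
the job is handed in; nothing more can be done
None
the job is handed in; nothing more can be done
```

The brush rest is now one hole nearer the ink jar, with the pin home and the gripper still holding the plunger knob. No verdict was reported at hand-in, which came about 10.4 s into the 45 s limit.

- **Jar:** I took the small black jar on the board as the ink jar, not the larger black one or the blue one. It stands at the rail's -y end, so the section went to -y.
- **Clamp:** I turned the wing anticlockwise by about 1.0 rad, to roughly 1.2 rad by the gripper's turn. Later pictures show it still turned.
- **Slide:** I lifted the plunger about 15 mm and moved the section about 45 mm along the rail (45.5 mm by the gripper's position). I overshot by about 2 mm and corrected before lowering. The last pictures show one newly uncovered hole on the +y side and one fewer on the -y side.
- **Pin:** The gripper's height came back to 0.1452 m, against 0.1453 m when I first gripped the knob at home. The vertical force went from -4.3 to +1.8 N without further movement, so the pin is on its stop.
- **Grip:** The fingers were set to 60 N and stood at 24 mm on a knob described as 26 mm across. That small mismatch was the same throughout the grip.
- **Bystanders:** The last pictures show the tape roll and brush unmoved, and the ink jar unmoved in the side view. The arm hid the jar from above in the last top view.

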